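Fit the ribbed sleeve on the marking roller and hold the roller ready

ROBOT

A 7-joint arm with a two-finger parallel gripper is mounted at the origin on a cart in front of the work surface, level with it; the furniture and walls round the work are solid. World frame = base frame: x ahead of the robot, y to its left, z up, the work surface at z = 0. Lengths are in m, angles in rad, forces in N, time in s.
With the tool pointing down it reaches from about 0.35 to 0.9 m from the base axis. Payload 8.1 kg.
Tool frame: the origin (TCP) lies midway between the tips of the shut fingers; the grasp point (between the pads) lies arm.grasp_offset behind it (arm.grasp_offset is the distance from the TCP to the grasp point, in m); z points along the fingers, y is the line along which they close (so a half turn about z gives the same grasp; the last joint's range is limited). The gripper opens to 92 mm and grips with 3 to 60 N. Pads are 19 mm wide; open, the fingers measure 130 mm over their backs; the gripper's body (75 mm by 190 mm) begins 47 mm behind the grasp point.
Start: joints at [-1.359, 0.434, 0.025, 1.573, -0.012, 1.134, -0.075], TCP at [0.194, 0.594, 0.227] pointing down, gripper open.
Joint ranges: [-2.62, 2.62], [-0.44, 2.09], [-1.27, 1.32], [0.08, 2.57], [-1.32, 4.46], [0.12, 2], [-2.74, 2.74]. Speed limits (rad/s): [2.22, 2.22, 3.01, 3.01, 3.14, 3.14, 3.14].

INTERFACE

Orientations are given as a rotation vector (axis times angle).
In Python, from cell import observe, imaging, arm gives the robot as it stands.
- The arm moves only by the tool apply_moves, never from a script. Its argument "commands" is a list of rows, each a list of 5 numbers: the opening in per cent of the stroke, from 0 (shut) to 100 (fully open), then the shift along the world's x, y, z in units of 0.06 m (1.0 is 0.06 m), then the turn about the world's z in units of 0.5 rad (1.0 is 0.5 rad). A call has 1 to 12 rows; each row shifts and turns the commanded pose from where the row before left it; what a row does not reach is not made up. A row lasts 1/8 s, in which the tool goes at most 62.5 mm and 10.7 degrees, less where a joint would pass 70% of its speed; a pose out of reach is approached as far as the arm can. A call with a number of a shift or a turn outside -1 to 1 is refused whole. A call with a gripper value outside its range is refused whole. The fingers move at their own pace and stop on an object; "newtons" is the grip in N (left out, the last holds). Time passes only in rows, so rows that do not move let the fingers close. It gives the time, the measured TCP pose, the force, the opening and the grip force at its end, in the units of the state.
- observe(): the state, without advancing time (a new reading comes with each control period).
- imaging.get_image(name): name is "scene" or "side" or "wrist"; returns (picture, depth): 420x560x3 uint8, red, green, blue; 420x560 float32, m along the optical axis (not along the pixel's ray), 0 where there is no reading.
- imaging.camera_params(name): a dict with "camera_matrix" (3x3 intrinsics, pixels), "origin" and "rotation" of the camera in the world; the wrist camera has in their place "tool_from_camera" (4x4, takes a point from camera to tool coordinates, whose origin is the TCP and whose axes are the flange's). Camera axes: x right, y up, looking along -z (the intrinsics and any distortion apply to the point x, -y, -z); pixel columns grow to the right and rows downward; lengths in m; the calibration is good to about 2 mm. A picture is of the moment at which its call begins: read the wrist's pose just before it. camera_params takes no time and is no camera call.
- arm.sign_off(): hands the job in; it is judged then, once.
The state is a dict: "clock": time; "joints": joint angles; "dq": joint speeds; "joint_efforts": joint torques, N m; "position": TCP position; "ee_rot": TCP orientation; "force": force on the tool from outside, world axes, zero at the start; "ft_torque": the same for the moment, N m; "width": opening from 0.0 (shut) to 1.0 (fully open); "gripper_force": force on a finger pad.
Only numpy, scipy, OpenCV 4.12 (cv2) and the standard library are available. Lean on these libraries where they do the work, as an engineer would, in place of code of your own. Each camera call takes 0.05 s, during which the arm holds its last target. There are 200 camera calls.

TASK

Slip the orange ribbed sleeve over the upright spindle of the marking roller, down onto its flange while the roller stands in its stand. Then take the roller by the black grip that still sticks out above the sleeve, draw it out of the stand with the sleeve on, tilt it to a slant of about 45 degrees and finish while still holding it still like that, its lower end well clear of the stand and at least 10 cm above the table, ready to mark curd wheels. Leave the white sleeve and all the other things where they are.

Things in the scene. Friction and masses are not known exactly. Their poses are not given: they have to be found in the camera images.
- stand: fixed stand: dark steel base plate 110 x 110 x 12 mm, on it a wooden block 64 x 64 mm, its top 62 mm above the table. A round blind socket, 29 mm wide and 48 mm deep, opens in the middle of the top. Origin: centre of the underside, on the table; z up the socket's axis. Place and yaw vary
- roller: marking roller, 154 mm long, 0.2 kg, loose, upright in the stand. Up from its lower end: 0-44 mm wooden plug, 24 mm thick, in the socket; 44-52 steel flange, 54 mm wide, on the stand's top; 52-114 steel spindle, 23 mm thick; 114-154 black grip, 23 mm thick, last 8 mm tapered. Origin: centre of the lower end, 18 mm above the table at the start; z along the axis to the grip
- roller_seat (a point): point on the roller's axis on the upper face of its flange, 52 mm from the lower end, where the sleeve's underside must come; axes as the roller's
- roller_top (a point): top of the roller's black grip, on the axis, 154 mm from the lower end; axes as the roller's
- ribbed_sleeve: orange ribbed sleeve to be fitted: rigid plastic tube, loose, 0.1 kg, 54 mm outside (ribs 0.8 mm more), bore 30 mm open at both ends, 60 mm long; 3.5 mm play round the spindle; once seated, 42 mm of the roller stick out above it. Stands upright on the table left or right of the stand (the white sleeve on the other side). Origin: centre of its underside; z along the axis
- plain_sleeve: the white smooth sleeve of the same size (54 mm outside, 30 mm bore, 60 mm long), standing upright on the table; to be left alone. Origin: centre of its underside
- curd_wheel_2: cream-coloured curd wheel with a grooved rim, 112 mm in diameter, 35 mm high, on the table at the right; to be left alone. Origin: centre of its underside
- stamp_ink: small white and pink ink bottle with a black cap, 33 mm wide, 62 mm high, on the table at the left behind the sleeves; to be left alone. Origin: centre of its underside
- marker_a: white and green marker pen, 135 mm long, 16 mm thick, lying on the table left of and behind the stand; to be left alone. Origin: centre of its underside
- scissors: scissors with yellow handles, 206 x 84 x 11 mm, lying at the far left; to be left alone. Origin: centre of its underside
There are look-alikes about, which are no part of the job. Of the things that look like the ribbed_sleeve, take the one that is farthest to the robot's right at the start.

How it is judged:
By the outcome, as a careful person would: the job done as asked, in the order asked, and still so for the second after the job is handed in, while the arm keeps its last pose, push and grip.
It also fails if it takes over 61 s, if anything falls off the work surface, if the arm or the gripper's body presses on something with over 40 N, if the wrist force passes 120 N, or if a joint passes its speed limit or range.

## Working session

There is one attempt and no reset: what is moved stays moved. The work goes in short steps, Python scripts to look and compute and a tool call to move; the robot and the scene stay as the last step left them, time stands still between calls to the robot, and variables do not carry over. Pictures are saved under pics/ and viewed, at most 10 in all, crops included, and the job is handed in when it is done.

Besides the shell and the picture viewer there is one more tool, called after "Emit:" in YAML: its name, and indented under it one key for each argument. apply_moves: Moves the arm, as the interface text tells. Its arguments: {"type":"object","properties":{"commands":{"type":"array"},"newtons":{"type":"number"}},"required":["commands"]}

```bash
mkdir -p pics; cat > h.py <<'E'
from cell import observe, imaging, arm
import numpy as np, cv2
from scipy.spatial.transform import Rotation as R
def cam(n):
    s=observe(); p=imaging.camera_params(n); im,d=imaging.get_image(n)
    K=np.array(p["camera_matrix"])
    if n=="wrist":
        T=np.eye(4);T[:3,:3]=R.from_rotvec(s["ee_rot"]).as_matrix();T[:3,3]=s["position"]
        C=T@np.array(p["tool_from_camera"]);Ro,o=C[:3,:3],C[:3,3]
    else: Ro,o=np.array(p["rotation"]),np.array(p["origin"])
    dist=[v for k,v in p.items() if 'dist' in k.lower()]
    return im,d,K,Ro,o,(np.array(dist[0],float) if dist else None)
def cloud(d,K,Ro,o,dist):
    h,w=d.shape;u,v=np.meshgrid(np.arange(w),np.arange(h))
    q=cv2.undistortPoints(np.stack([u,v],-1).reshape(-1,1,2).astype(float),K,dist).reshape(h,w,2)
    P=np.stack([q[...,0]*d,-q[...,1]*d,-d],-1)@Ro.T+o
    return P
def save(im,n): cv2.imwrite("pics/"+n,im[...,::-1])
E
python3 - <<'E'
from h import *
print(observe(), arm.grasp_offset)
ims=[]
for n in ["scene","side","wrist"]:
    c=cam(n); print(n,list(imaging.camera_params(n).keys()),c[4].round(3),c[3].round(2).tolist()); save(c[0],n+"0.png")
    np.savez(n+"0.npz",im=c[0],P=cloud(*c[1:]),d=c[1])
E
```

```text
{'clock': 0.0, 'joints': array([-1.35857589,  0.43525324,  0.02495962,  1.5741122 , -0.01159746,
        1.13397972, -0.07512855]), 'dq': array([ 0.00083496, -0.00081534,  0.00169276, -0.00058528,  0.00065171,
       -0.00104995,  0.0007927 ]), 'joint_efforts': array([-2.35045318e-04, -6.67851520e+01,  9.84890722e-01, -3.14450276e+01,
       -6.04215777e-02,  4.33290994e-02,  1.69922187e-04]), 'position': array([0.1934172 , 0.5937759 , 0.22592017]), 'ee_rot': array([-4.92594118e-01, -3.10262141e+00,  2.51925686e-03]), 'force': array([ 0.41118899, -0.17897434, -0.75764936]), 'ft_torque': array([-0.03688116, -0.02038205,  0.01393115]), 'gripper_force': 0.0, 'width': 1.004688475091183} 0.0188
scene ['camera_matrix', 'origin', 'rotation'] [-0.315 -0.739  1.293] [0.72, -0.31, -0.72]Traceback (most recent call last):
  File "<stdin>", line 6, in <module>
  File "h.py", line 16, in cloud
    P=np.stack([q[...,0]*d,-q[...,1]*d,-d],-1)@Ro.T+o
      ~~~~~~~~~~~~~~~~~~~~~~~~~~~~~~~~~~~~~~~~~~~~~^~
ValueError: operands could not be broadcast together with shapes (420,560) (3,)
```

View pics/scene0.png

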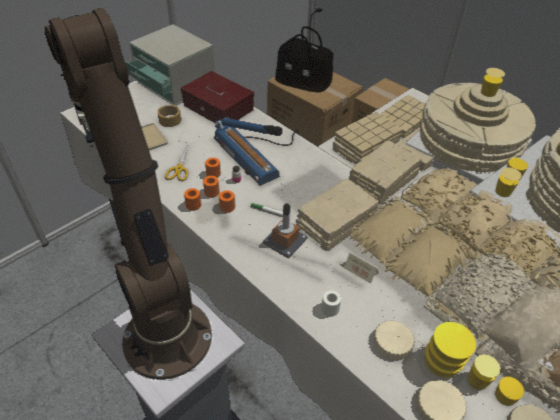

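The scene view shows four orange sleeves at about (213,167), (211,186), (193,199) and (227,201), with the roller in its stand at (287,235). The white sleeve is at (332,302).

```bash
sed -i 's/np.array(p\["rotation"\])/R.from_rotvec(p["rotation"]).as_matrix()/' h.py
python3 - <<'E'
from h import *
for n in ["scene","side","wrist"]:
    c=cam(n); save(c[0],n+"1.png"); P=cloud(*c[1:]); im=c[0].astype(int)
    print(n,c[4].round(3),(-c[3][:,2]).round(2),c[5])
    np.savez(n+"1.npz",im=c[0],P=P,d=c[1])
    hsv=cv2.cvtColor(c[0],cv2.COLOR_RGB2HSV)
    m=((hsv[...,0]<14)&(hsv[...,1]>170)&(hsv[...,2]>90)&(c[1]>0)).astype(np.uint8)
    k,l,st,ce=cv2.connectedComponentsWithStats(m)
    for i in range(1,k):
        if st[i,4]<60: continue
        q=P[l==i]; t=q[q[:,2]>np.percentile(q[:,2],95)-.006]
        print(ce[i].round(),st[i,4],"zmax",np.percentile(q[:,2],95).round(4),"mid",((t.min(0)+t.max(0))/2).round(4),"rng",np.ptp(t,axis=0).round(3))
E
```

```text
scene [-0.315 -0.739  1.293] [ 0.49  0.49 -0.72] None
[212. 163.] 88 zmax 0.066 mid [0.5276 0.4523 0.0644] rng [0.043 0.051 0.009]
[210. 181.] 113 zmax 0.0661 mid [0.4616 0.3775 0.0646] rng [0.049 0.052 0.009]
[192. 195.] 130 zmax 0.0657 mid [0.3727 0.3687 0.0641] rng [0.049 0.053 0.009]
[226. 196.] 100 zmax 0.0654 mid [0.4537 0.2817 0.0633] rng [0.049 0.051 0.008]
side [-0.165  1.34   0.951] [ 0.4  -0.77 -0.49] None
[254. 268.] 248 zmax 0.0613 mid [0.454  0.2873 0.0602] rng [0.054 0.047 0.009]
[235. 291.] 369 zmax 0.0617 mid [0.37   0.5142 0.1957] rng [0.23  0.311 0.279]
[198. 300.] 389 zmax 0.0607 mid [0.5261 0.4582 0.0605] rng [0.046 0.048 0.011]
wrist [0.127 0.616 0.384] [ 0.25 -0.08 -0.97] None
```

View pics/side1.png

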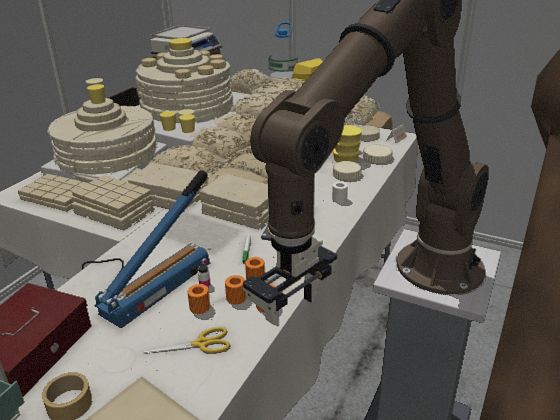

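View pics/wrist1.png

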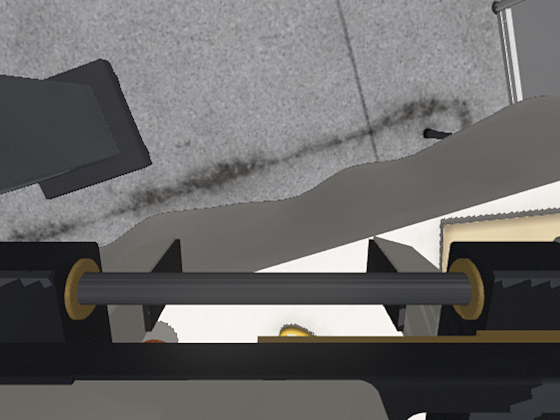

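The side view has the gripper blocking part of the sleeve cluster, with sleeves at (254,268), (235,291) and (198,300); the roller is hidden. The wrist view shows mostly floor.

```bash
python3 - <<'E'
from h import *
for n in ["scene","side"]:
    f=np.load(n+"1.npz");P=f["P"];d=f["d"];im=f["im"].astype(int)
    hsv=cv2.cvtColor(f["im"],cv2.COLOR_RGB2HSV)
    ok=(d>0)
    tb=ok&(np.abs(P[...,0]-.45)<.1)&(np.abs(P[...,1]-.2)<.2)&(np.abs(P[...,2])<.012)
    print(n,"table z",np.median(P[tb][:,2]),tb.sum())
    reg=ok&(P[...,0]>.35)&(P[...,0]<.65)&(P[...,1]>-.1)&(P[...,1]<.22)
    for lo,hi in [(.05,.07),(.075,.13),(.135,.16),(.16,.19)]:
        m=reg&(P[...,2]>lo)&(P[...,2]<hi)
        if m.sum()>2:
            q=P[m];print(lo,hi,m.sum(),"mid",((q.min(0)+q.max(0))/2).round(4),"rng",np.ptp(q,axis=0).round(3),"med",np.median(q,0).round(4))
            vu=np.argwhere(m);print(vu.min(0),vu.max(0))
E
```

```text
scene table z 0.0027256153590446974 3793
0.05 0.07 415 mid [ 0.5526 -0.014   0.06  ] rng [0.187 0.171 0.02 ] med [0.5292 0.0077 0.0614]
[213 272] [242 347]
0.075 0.13 1085 mid [ 0.5608 -0.0222  0.1024] rng [0.178 0.156 0.055] med [ 0.5982 -0.021   0.0892]
[198 279] [237 348]
0.135 0.16 45 mid [0.495  0.0309 0.1473] rng [0.023 0.023 0.024] med [0.4889 0.0269 0.1482]
[208 283] [216 290]
0.16 0.19 42 mid [0.4958 0.0334 0.1681] rng [0.023 0.022 0.016] med [0.4943 0.0301 0.1684]
[203 283] [210 290]
side table z 0.0019269320326725237 1500
0.05 0.07 157 mid [0.6066 0.021  0.06  ] rng [0.087 0.075 0.02 ] med [0.5907 0.0493 0.0605]
[203 236] [216 267]
0.075 0.13 563 mid [ 0.606  -0.0185  0.0854] rng [0.088 0.155 0.02 ] med [0.6107 0.0053 0.0887]
[183 237] [210 267]
```

Emit:
apply_moves:
  commands:
    - [100, 0.4, -0.5, 0, -0.25]
    - [100, 0.45, -0.5, 0, -0.25]
    - [100, 0.45, -0.5, 0, -0.25]
    - [100, 0.45, -0.5, 0, -0.25]
    - [100, 0.45, -0.5, 0, -0.25]
    - [100, 0.45, -0.5, 0, -0.25]
    - [100, 0.45, -0.5, 0, -0.25]
    - [100, 0.45, -0.5, 0, -0.25]
    - [100, 0.45, -0.55, 0, -0.25]
    - [100, 0.34, -0.6, 0, -0.26]
    - [100, 0, 0, 0, 0]
    - [100, 0, 0, 0, 0]

```text
clock: 1.7
position: [0.4535, 0.2858, 0.2266]
ee_rot: [-2.219, -2.223, 0.0]
force: [0.2, 0.3, 0.5]
width: 0.998
gripper_force: 0.0
```

```bash
cat >> h.py <<'E'
def orange(n,name):
    c=cam(n); P=cloud(*c[1:]); hsv=cv2.cvtColor(c[0],cv2.COLOR_RGB2HSV); save(c[0],name)
    m=((hsv[...,0]<14)&(hsv[...,1]>150)&(hsv[...,2]>60)&(c[1]>0)).astype(np.uint8)
    k,l,st,ce=cv2.connectedComponentsWithStats(m)
    for i in range(1,k):
        if st[i,4]<80: continue
        q=P[l==i]; z=np.percentile(q[:,2],95); t=q[q[:,2]>z-.004]
        print(n,ce[i].round(),st[i,4],"z",z.round(4),"mid",((np.percentile(t,1,axis=0)+np.percentile(t,99,axis=0))/2).round(4),"rng",np.ptp(t,axis=0).round(3),
          "circ",np.array(cv2.minEnclosingCircle(t[:,:2].astype(np.float32))[0]).round(4), cv2.minEnclosingCircle(t[:,:2].astype(np.float32))[1])
def st():
    s=observe();print({k:np.round(s[k],4).tolist() for k in ["clock","position","ee_rot","force","width","gripper_force","joints"]})
E
python3 - <<'E'
from h import *
st()
for n in ["wrist","scene","side"]: orange(n,n+"2.png")
E
```

```text
{'clock': 1.7, 'position': [0.4535, 0.2858, 0.2266], 'ee_rot': [-2.2187, -2.2235, 0.0001], 'force': [0.1719, 0.3114, 0.545], 'width': 0.9982, 'gripper_force': 0.0, 'joints': [-0.9801, 0.2966, 0.4109, 1.8154, -0.135, 1.0571, -0.5164]}
wrist [357.  15.] 1776 z 0.061 mid [0.5305 0.4356 0.0595] rng [0.05  0.019 0.006] circ [0.5311 0.4443] 0.02495093084871769
wrist [285.  81.] 2157 z 0.0614 mid [0.4633 0.3787 0.06  ] rng [0.054 0.053 0.006] circ [0.4633 0.3787] 0.02730036899447441
wrist [187.  90.] 2330 z 0.0614 mid [0.3757 0.3714 0.0599] rng [0.053 0.053 0.006] circ [0.3756 0.3712] 0.027457937598228455
wrist [276. 185.] 1765 z 0.0614 mid [0.4564 0.2827 0.0599] rng [0.053 0.052 0.005] circ [0.4562 0.2826] 0.027220647782087326
scene [212. 178.] 417 z 0.0651 mid [0.4801 0.3729 0.146 ] rng [0.145 0.189 0.195] circ [0.4771 0.3739] 0.11713854223489761
scene [192. 199.] 257 z 0.0643 mid [0.3713 0.3697 0.0646] rng [0.045 0.055 0.009] circ [0.3718 0.3693] 0.02848462015390396
scene [227. 198.] 181 z 0.0647 mid [0.4531 0.2798 0.0645] rng [0.046 0.054 0.008] circ [0.4492 0.2799] 0.029111487790942192
side [261. 285.] 903 z 0.0619 mid [0.4131 0.3298 0.0614] rng [0.132 0.141 0.008] circ [0.4144 0.3291] 0.08591392636299133
side [235. 290.] 441 z 0.0617 mid [0.461  0.3828 0.061 ] rng [0.053 0.048 0.008] circ [0.4603 0.3817] 0.02839740924537182
side [198. 299.] 458 z 0.0611 mid [0.5293 0.4588 0.0604] rng [0.052 0.047 0.007] circ [0.5289 0.4563] 0.027033964172005653
side [ 16. 311.] 112 z 0.0981 mid [0.8538 0.7482 0.0963] rng [0.074 0.062 0.005] circ [0.8536 0.75  ] 0.046834398061037064
```

View pics/wrist2.png

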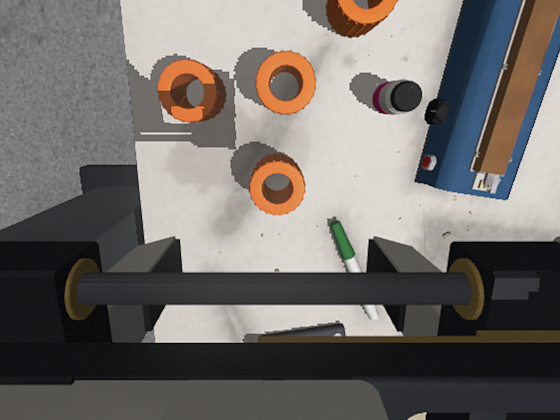

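The wrist view shows the target sleeve at (276,185), nearest the stand, with the neighbouring sleeves at (285,81) and (187,90) and the marker at (350,265). I'll measure the roller with the same camera and geometry before grasping.

Emit:
apply_moves:
  commands:
    - [100, 0.11, -0.7, 0.32, 0]
    - [100, 0.11, -0.7, 0.32, 0]
    - [100, 0.11, -0.7, 0.32, 0]
    - [100, 0.11, -0.7, 0.32, 0]
    - [100, 0.11, -0.7, 0.32, 0]
    - [100, 0.11, -0.7, 0.32, 0]
    - [100, 0, 0, 0, 0]
    - [100, 0, 0, 0, 0]

```text
clock: 2.85
position: [0.4933, 0.0345, 0.3417]
ee_rot: [-2.218, -2.224, -0.0]
force: [0.2, 0.0, 0.6]
width: 1.0
gripper_force: 0.0
```

```bash
python3 - <<'E'
from h import *
st()
for n in ["wrist","side","scene"]:
    c=cam(n);P=cloud(*c[1:]);save(c[0],n+"3.png");np.savez(n+"3.npz",im=c[0],P=P,d=c[1])
    m=(c[1]>0)&(P[...,0]>.45)&(P[...,0]<.54)&(P[...,1]>-.01)&(P[...,1]<.08)
    for lo,hi in [(.058,.066),(.066,.076),(.08,.13),(.135,.16),(.16,.168),(.168,.18)]:
        q=P[m&(P[...,2]>lo)&(P[...,2]<hi)]
        if len(q)>5:
            x,y=q[:,:2].T;(cc,r)=cv2.minEnclosingCircle(q[:,:2].astype(np.float32))
            print(n,lo,hi,len(q),"circ",np.round(cc,4),round(r,4),"mid",((np.percentile(q,1,axis=0)+np.percentile(q,99,axis=0))/2).round(4),np.median(q[:,2]).round(4))
E
```

```text
{'clock': 2.85, 'position': [0.4933, 0.0345, 0.3417], 'ee_rot': [-2.2182, -2.2238, -0.0002], 'force': [0.1696, 0.0146, 0.6003], 'width': 1.0004, 'gripper_force': 0.0, 'joints': [-0.6705, 0.1337, 0.5732, 1.7284, -0.0756, 1.3016, -0.0787]}
wrist 0.058 0.066 1022 circ [0.4959 0.0325] 0.0447 mid [0.4961 0.0326 0.0623] 0.0623
wrist 0.066 0.076 870 circ [0.4959 0.0322] 0.0269 mid [0.4959 0.0356 0.0703] 0.0702
wrist 0.08 0.13 119 circ [0.4958 0.0352] 0.0112 mid [0.4958 0.0397 0.1049] 0.1068
wrist 0.135 0.16 83 circ [0.4962 0.035 ] 0.0109 mid [0.4962 0.0394 0.1475] 0.1483
wrist 0.16 0.168 156 circ [0.4963 0.0326] 0.0114 mid [0.4964 0.0327 0.1642] 0.166
wrist 0.168 0.18 246 circ [0.4962 0.0326] 0.0093 mid [0.4964 0.0324 0.1709] 0.1713
side 0.058 0.066 121 circ [0.4944 0.0351] 0.0461 mid [0.4946 0.0342 0.0619] 0.0621
side 0.066 0.076 107 circ [0.4868 0.0389] 0.0355 mid [0.4917 0.0379 0.0708] 0.0705
side 0.08 0.13 95 circ [0.4933 0.0399] 0.012 mid [0.4946 0.0395 0.1052] 0.1055
side 0.135 0.16 55 circ [0.4918 0.0393] 0.0113 mid [0.4934 0.0394 0.1474] 0.1476
side 0.16 0.168 16 circ [0.4926 0.0389] 0.0103 mid [0.493  0.039  0.1638] 0.1647
side 0.168 0.18 17 circ [0.4959 0.0352] 0.0128 mid [0.4948 0.035  0.1712] 0.1707
scene 0.058 0.066 108 circ [0.4946 0.0309] 0.0447 mid [0.4963 0.0312 0.0619] 0.0629
scene 0.066 0.076 145 circ [0.4908 0.0257] 0.0398 mid [0.4935 0.0297 0.0708] 0.0704
scene 0.08 0.13 75 circ [0.4931 0.0299] 0.0104 mid [0.4928 0.0294 0.1048] 0.1067
scene 0.135 0.16 45 circ [0.4952 0.0318] 0.0125 mid [0.4956 0.0316 0.1475] 0.1466
scene 0.16 0.168 20 circ [0.4953 0.0318] 0.0124 mid [0.4967 0.0331 0.1639] 0.1632
scene 0.168 0.18 22 circ [0.4945 0.0315] 0.0102 mid [0.4939 0.0308 0.1732] 0.1727
```

View pics/wrist3.png

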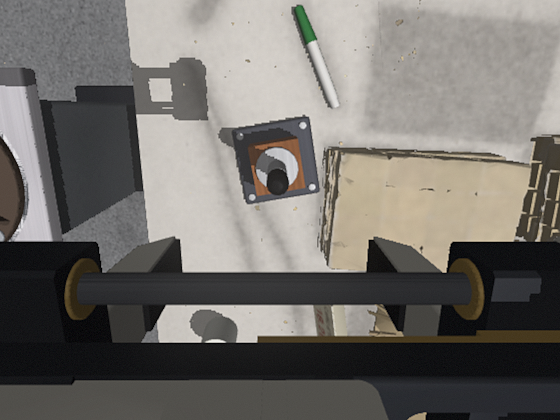

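Emit:
apply_moves:
  commands:
    - [100, -0.1, 0.69, -0.2, 0]
    - [100, -0.1, 0.69, -0.3, 0]
    - [100, -0.1, 0.69, -0.3, 0]
    - [100, -0.1, 0.69, -0.3, 0]
    - [100, -0.11, 0.69, -0.3, 0]
    - [100, -0.11, 0.69, -0.3, 0]
    - [100, 0, 0, -0.7, 0]
    - [100, 0, 0, -0.7, 0]
    - [100, 0, 0, -0.7, 0]
    - [100, 0, 0, -0.3, 0]
    - [100, 0, 0, 0, 0]
    - [100, 0, 0, 0, 0]

```text
clock: 4.5
position: [0.4565, 0.2824, 0.0966]
ee_rot: [2.219, 2.223, 0.001]
force: [-0.5, -0.5, 0.6]
width: 1.004
gripper_force: 0.0
```

Emit:
apply_moves:
  commands:
    - [100, 0, 0, -0.5, 0]
    - [100, 0, 0, -0.5, 0]
    - [100, 0, 0, 0, 0]
    - [0, 0, 0, 0, 0]
    - [0, 0, 0, 0, 0]
    - [0, 0, 0, 0, 0]
    - [0, 0, 0, 0, 0]
    - [0, 0, 0, 0, 0]
  newtons: 20

```text
clock: 5.5
position: [0.4565, 0.2818, 0.0363]
ee_rot: [-2.22, -2.222, -0.001]
force: [-0.3, 1.0, 4.2]
width: 0.578
gripper_force: 20.0
```

Emit:
apply_moves:
  commands:
    - [0, 0, 0, 0.4, 0]
    - [0, 0, 0, 0.7, 0]
    - [0, 0, 0, 0.8, 0]
    - [0, 0, -0.3, 0.8, 0]
    - [0, 0.11, -0.6, 0.7, 0]
    - [0, 0.11, -0.7, 0, 0]
    - [0, 0.11, -0.7, 0, 0]
    - [0, 0.11, -0.7, 0, 0]
    - [0, 0.11, -0.7, 0, 0]
    - [0, 0.11, -0.47, 0, 0]
    - [0, 0, 0, 0, 0]
    - [0, 0, 0, 0, 0]

```text
clock: 7.0
position: [0.4957, 0.0321, 0.2398]
ee_rot: [-2.22, -2.222, 0.0]
force: [0.1, 0.3, -1.6]
width: 0.58
gripper_force: 20.0
```

```bash
python3 - <<'E'
from h import *
st()
tiles=[]
for n,(a,b,c_,d_) in {"scene":(130,270,220,360),"side":(130,270,190,330)}.items():
    orange(n,n+"4.png")
    c=cam(n); tiles.append(cv2.resize(c[0][a:b,c_:d_],None,fx=2.8,fy=2.8))
orange("wrist","wrist4.png")
save(np.hstack(tiles),"c4.png")
E
```

```text
{'clock': 7.0, 'position': [0.4957, 0.0321, 0.2398], 'ee_rot': [-2.2197, -2.2223, 0.0002], 'force': [0.0823, 0.2867, -1.5863], 'width': 0.5801, 'gripper_force': 19.9998, 'joints': [-0.6166, 0.221, 0.5431, 1.8919, -0.1303, 1.0638, -0.0195]}
scene [212. 176.] 433 z 0.0651 mid [0.4935 0.4124 0.0655] rng [0.115 0.127 0.009] circ [0.4912 0.4141] 0.07739058881998062
scene [290. 191.] 199 z 0.2668 mid [0.4938 0.0207 0.2766] rng [0.052 0.044 0.05 ] circ [0.4927 0.019 ] 0.03358878940343857
scene [192. 198.] 272 z 0.0647 mid [0.2449 0.1713 0.3021] rng [0.301 0.446 0.483] circ [0.2368 0.1712] 0.26537463068962097
side [280. 168.] 347 z 0.2649 mid [0.4948 0.0366 0.2642] rng [0.048 0.057 0.007] circ [0.4923 0.036 ] 0.02888389676809311
side [235. 290.] 456 z 0.0621 mid [0.4607 0.3827 0.0612] rng [0.053 0.05  0.007] circ [0.4612 0.3831] 0.026933126151561737
side [265. 297.] 486 z 0.0618 mid [0.3737 0.373  0.0609] rng [0.052 0.057 0.006] circ [0.3748 0.3732] 0.02870604395866394
side [ 27. 300.] 158 z 0.0979 mid [0.8591 0.7072 0.0965] rng [0.109 0.102 0.005] circ [0.8663 0.7098] 0.06946035474538803
side [198. 299.] 478 z 0.0615 mid [0.5297 0.4537 0.0608] rng [0.052 0.055 0.007] circ [0.5275 0.4534] 0.0284123495221138
wrist [274. 236.] 7541 z 0.2644 mid [0.4959 0.048  0.2629] rng [0.053 0.025 0.005] circ [0.4959 0.0373] 0.026732267811894417
wrist [274. 315.] 1831 z 0.2647 mid [0.4961 0.0142 0.2632] rng [0.044 0.014 0.005] circ [0.4959 0.0198] 0.02228962443768978
```

View pics/c4.png

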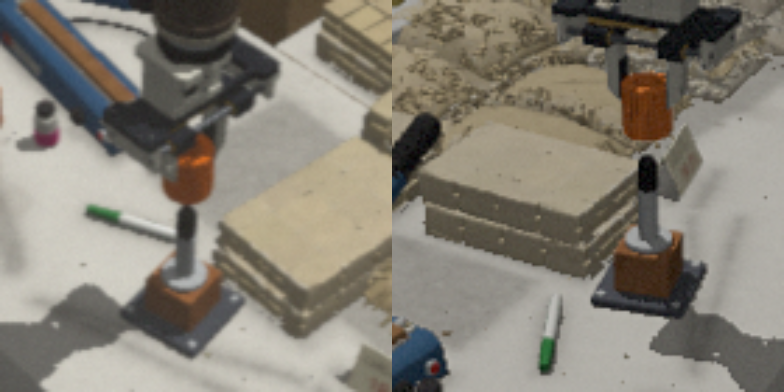

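The sleeve hangs squarely above the roller tip in both views (left crop (187,170) above (187,212), right crop (647,105) above (647,165)). The wrist depth puts it within about 1 mm, so I'm lowering it.

Emit:
apply_moves:
  commands:
    - [0, 0, -0.02, -0.2, 0]
    - [0, 0, 0, -0.3, 0]
    - [0, 0, 0, -0.25, 0]
    - [0, 0, 0, -0.25, 0]
    - [0, 0, 0, -0.25, 0]
    - [0, 0, 0, -0.25, 0]
    - [0, 0, 0, -0.25, 0]
    - [0, 0, 0, -0.2, 0]
    - [0, 0, 0, -0.15, 0]
    - [0, 0, 0, 0, 0]

```text
clock: 8.5
position: [0.4956, 0.0302, 0.1134]
ee_rot: [-2.22, -2.222, 0.001]
force: [0.1, -0.3, -0.5]
width: 0.579
gripper_force: 20.0
```

Emit:
apply_moves:
  commands:
    - [0, 0, 0.01, -0.07, 0]
    - [0, 0, 0, 0, 0]
    - [70, 0, 0, 0, 0]
    - [70, 0, 0, 0, 0]
    - [70, 0, 0, 0, 0]
    - [70, 0, 0, 0, 0]
    - [70, 0, 0, 0.5, 0]
    - [70, 0, 0, 0.7, 0]
    - [70, 0, 0, 0.7, 0]
    - [70, 0, 0, 0, 0]
    - [70, 0, 0, 0, 0]

```text
clock: 9.88
position: [0.4956, 0.031, 0.2233]
ee_rot: [-2.22, -2.222, 0.0]
force: [0.0, -0.6, -0.1]
width: 0.698
gripper_force: 0.0
```

```bash
python3 - <<'E'
from h import *
st()
for n in ["wrist","scene","side"]: orange(n,n+"5.png")
c=cam("wrist");P=cloud(*c[1:])
m=(c[1]>0)&(P[...,0]>.47)&(P[...,0]<.52)&(P[...,1]>.01)&(P[...,1]<.06)
q=P[m&(P[...,2]>.16)&(P[...,2]<.18)];print("top",len(q),((np.percentile(q,1,axis=0)+np.percentile(q,99,axis=0))/2).round(4),q[:,2].max())
t=(c[1]>0)&(P[...,0]>.54)&(P[...,0]<.7)&(P[...,1]>-.1)&(P[...,1]<.15)&(P[...,2]>.03)
q=P[t];print("slab",np.percentile(q[:,2],[50,95]),q[:,0].min())
f=np.load("wrist3.npz");P=f["P"];d=f["d"];m=(d>0)&(P[...,2]>.058)&(P[...,2]<.066)&(abs(P[...,0]-.496)<.05)&(abs(P[...,1]-.033)<.05)
print("block rect",cv2.minAreaRect(P[m][:,:2].astype(np.float32)))
E
```

```text
{'clock': 9.875, 'position': [0.4956, 0.031, 0.2233], 'ee_rot': [-2.2199, -2.2225, 0.0001], 'force': [0.0161, -0.6191, -0.1071], 'width': 0.6985, 'gripper_force': 0.0, 'joints': [-0.6151, 0.2393, 0.5488, 1.9164, -0.1455, 1.025, -0.002]}
wrist [273. 195.] 2776 z 0.1313 mid [0.4961 0.032  0.1465] rng [0.054 0.053 0.041] circ [0.496  0.0319] 0.02733360230922699
scene [212. 176.] 428 z 0.0654 mid [0.495  0.412  0.0656] rng [0.112 0.126 0.009] circ [0.4903 0.4155] 0.07684952765703201
scene [192. 199.] 270 z 0.0654 mid [0.2462 0.17   0.3012] rng [0.303 0.44  0.48 ] circ [0.24   0.1701] 0.2636248767375946
scene [288. 219.] 146 z 0.1349 mid [0.4922 0.028  0.1395] rng [0.051 0.048 0.019] circ [0.4925 0.029 ] 0.02548367902636528
side [282. 207.] 303 z 0.1325 mid [0.4935 0.0351 0.1357] rng [0.055 0.051 0.014] circ [0.493  0.0349] 0.02832782454788685
side [235. 290.] 451 z 0.062 mid [0.4616 0.382  0.0616] rng [0.053 0.054 0.007] circ [0.4618 0.3823] 0.02720421925187111
side [265. 297.] 483 z 0.062 mid [0.3731 0.3733 0.0619] rng [0.053 0.054 0.008] circ [0.3738 0.3737] 0.027985723689198494
side [ 26. 296.] 204 z 0.0975 mid [0.8732 0.7002 0.0961] rng [0.078 0.093 0.006] circ [0.8724 0.7013] 0.057900890707969666
side [198. 299.] 463 z 0.0618 mid [0.5285 0.4545 0.0614] rng [0.054 0.053 0.007] circ [0.5283 0.455 ] 0.028416240587830544
top 910 [0.4966 0.0335 0.1671] 0.1741357814344222
slab [0.0899916  0.32935656] 0.5400039099569068
block rect ((0.49601981043815613, 0.03199557214975357), (0.06401260197162628, 0.06452959030866623), 10.017491340637207)
```

The sleeve is seated: its top is at 0.131 and it is centred on the roller. Next I'll align to the block's 10° yaw and take the grip.

Emit:
apply_moves:
  commands:
    - [70, 0.01, 0.03, -0.2, 0.18]
    - [70, 0, 0, -0.4, 0.17]
    - [70, 0, 0, -0.4, 0]
    - [70, 0, 0, -0.3, 0]
    - [70, 0, 0, -0.15, 0]
    - [70, 0, 0, 0, 0]
    - [0, 0, 0, 0, 0]
    - [0, 0, 0, 0, 0]
    - [0, 0, 0, 0, 0]
    - [0, 0, 0, 0, 0]
    - [0, 0, 0, 0, 0]
    - [0, 0, 0, 0, 0]
  newtons: 30

```text
clock: 11.58
position: [0.4968, 0.0327, 0.1368]
ee_rot: [2.017, 2.408, 0.001]
force: [1.9, 1.0, 0.7]
width: 0.242
gripper_force: 30.0
```

Emit:
apply_moves:
  commands:
    - [0, 0, 0, 0.2, 0]
    - [0, 0, 0, 0.3, 0]
    - [0, 0, 0, 0.3, 0]
    - [0, 0, 0, 0.25, 0]
    - [0, 0, 0, 0, 0]
    - [0, -0.05, 0.28, 0, 0]
    - [0, -0.05, 0.28, 0, 0]
    - [0, -0.05, 0.29, 0, 0]
    - [0, 0, 0, 0, 0]
    - [0, 0, 0, 0, 0]

```text
clock: 12.82
position: [0.4874, 0.0829, 0.1994]
ee_rot: [2.018, 2.408, -0.001]
force: [0.1, -0.3, -3.8]
width: 0.243
gripper_force: 30.0
```

```bash
cat >> h.py <<'E'
def axis(n,name,verbose=True):
    "orange sleeve held: PCA-free: report extents and crop"
    s=observe();g=np.array(s["position"]);c=cam(n);P=cloud(*c[1:]);save(c[0],name)
    hsv=cv2.cvtColor(c[0],cv2.COLOR_RGB2HSV)
    m=(hsv[...,0]<14)&(hsv[...,1]>150)&(hsv[...,2]>60)&(c[1]>0)&(np.linalg.norm(P-g,axis=-1)<.14)
    q=P[m];print(n,len(q),"orange mean",q.mean(0).round(4),"min",np.percentile(q,1,axis=0).round(4),"max",np.percentile(q,99,axis=0).round(4))
    # low-lying non-orange points: plug/flange
    m2=(c[1]>0)&(np.hypot(P[...,0]-g[0],P[...,1]-g[1])<.12)&(P[...,2]>.066)&~m&(P[...,2]<g[2]-.05)&(P[...,0]<.53)
    if m2.sum(): q=P[m2];print("  low",len(q),"min",np.percentile(q,1,axis=0).round(4),"max",np.percentile(q,99,axis=0).round(4))
E
python3 - <<'E'
from h import *
st()
t=[]
for n in ["scene","side"]: axis(n,n+"6.png")
a=cv2.imread("pics/scene6.png")[120:270,210:370];b=cv2.imread("pics/side6.png")[120:270,200:360]
cv2.imwrite("pics/c6.png",cv2.resize(np.hstack([a,b]),None,fx=2.5,fy=2.5))
f=np.load("wrist3.npz");P=f["P"];m=(f["d"]>0)&(P[...,2]>.07)&(P[...,2]<.11)&(P[...,0]>.525)&(P[...,0]<.6)&(P[...,1]>-.03)&(P[...,1]<.09)
print("slab",P[m][:,0].min(),np.percentile(P[m][:,2],99),P[m][:,1].max())
E
```

```text
{'clock': 12.825, 'position': [0.4874, 0.0829, 0.1994], 'ee_rot': [2.0182, 2.4075, -0.0013], 'force': [0.0735, -0.2869, -3.7697], 'width': 0.2433, 'gripper_force': 29.9994, 'joints': [-0.6706, 0.2595, 0.4888, 1.9504, -0.1463, 0.9665, 0.0633]}
scene 179 orange mean [0.4774 0.067  0.176 ] min [0.4594 0.0531 0.1227] max [0.5106 0.0899 0.1989]
  low 148 min [ 0.4594 -0.0006  0.0661] max [0.527  0.0977 0.1486]
side 318 orange mean [0.4777 0.0981 0.1685] min [0.4573 0.0681 0.1344] max [0.5069 0.1121 0.1954]
  low 139 min [0.459  0.0544 0.0664] max [0.5085 0.1122 0.1482]
slab 0.5614193755457326 0.09132552661279478 0.05492839232654831
```

View pics/c6.png

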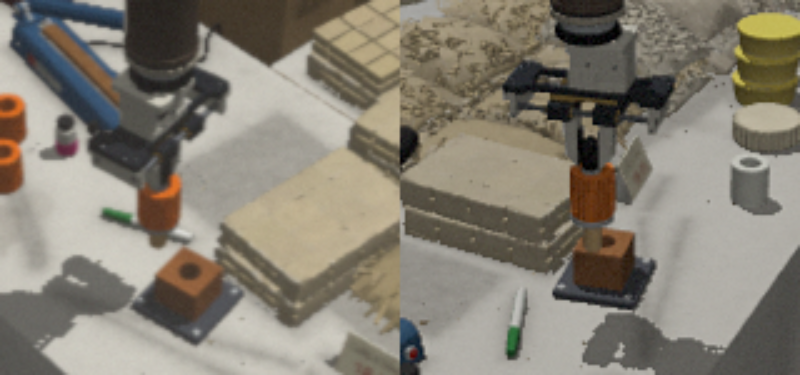

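The roller is out of the stand with the sleeve on, hanging beside the block's +y face. In the crops the plug tip is at (158,240) on the left and (590,240) on the right. Now I'll lower it and lean the plug on the block's edge, so the roller pivots in the pads under a light grip.

Emit:
apply_moves:
  commands:
    - [0, 0, 0, -0.2, 0]
    - [0, 0, 0, -0.2, 0]
    - [0, 0, 0, -0.16, 0]
    - [0, 0.02, -0.11, 0, 0]
    - [0, 0.02, -0.13, 0, 0]
    - [0, 0.02, -0.13, 0, 0]
    - [0, 0.02, -0.13, -0.01, 0]
    - [0, 0.03, -0.14, -0.01, 0]
    - [0, 0, 0, 0, 0]
  newtons: 15

```text
clock: 14.05
position: [0.4943, 0.0445, 0.165]
ee_rot: [2.019, 2.407, 0.0]
force: [0.5, -0.1, -2.3]
width: 0.246
gripper_force: 15.0
```

```bash
python3 - <<'E'
from h import *
st()
for n in ["scene","side"]: axis(n,n+"7.png")
a=cv2.imread("pics/scene7.png")[120:270,210:370];b=cv2.imread("pics/side7.png")[120:270,200:360]
cv2.imwrite("pics/c7.png",cv2.resize(np.hstack([a,b]),None,fx=2.5,fy=2.5))
E
```

```text
{'clock': 14.05, 'position': [0.4943, 0.0445, 0.165], 'ee_rot': [2.0189, 2.4065, 0.0001], 'force': [0.5086, -0.0733, -2.3166], 'width': 0.2465, 'gripper_force': 14.9989, 'joints': [-0.582, 0.3076, 0.4879, 1.9902, -0.1841, 0.8859, 0.1782]}
scene 133 orange mean [0.4799 0.0422 0.1358] min [0.4623 0.012  0.0612] max [0.512  0.0714 0.1606]
  low 109 min [ 0.4623 -0.0024  0.066 ] max [0.5257 0.0846 0.1138]
side 361 orange mean [0.4826 0.0702 0.1284] min [0.4615 0.0173 0.0307] max [0.5153 0.0903 0.1655]
  low 127 min [0.4603 0.0224 0.0661] max [0.5116 0.0941 0.1138]
```

View pics/c7.png

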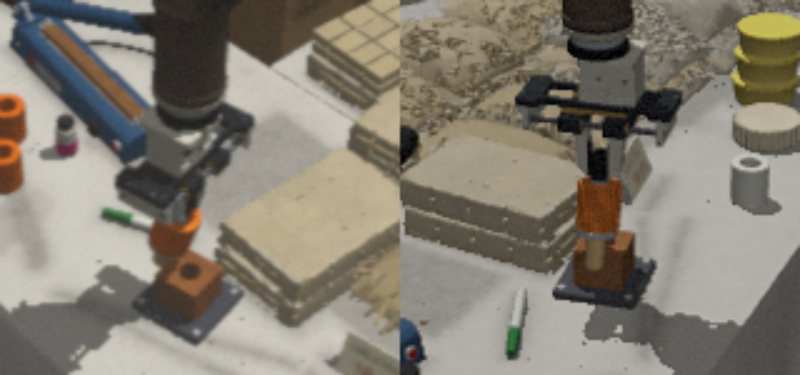

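It is tilting as predicted, about 15° so far with almost no force (side crop: the plug at (595,255) rests against the block). I'll carry on along the arc to 45° and then grip hard.

Emit:
apply_moves:
  commands:
    - [0, 0.02, -0.1, -0.02, 0]
    - [0, 0.02, -0.1, -0.03, 0]
    - [0, 0.02, -0.1, -0.03, 0]
    - [0, 0.02, -0.1, -0.04, 0]
    - [0, 0.01, -0.11, -0.04, 0]
    - [0, 0.01, -0.09, -0.05, 0]
    - [0, 0.02, -0.09, -0.05, 0]
    - [0, 0.02, -0.09, -0.06, 0]
    - [0, 0.02, -0.09, -0.06, 0]
    - [0, 0.01, -0.09, -0.06, 0]
    - [0, 0, 0, 0, 0]

```text
clock: 15.52
position: [0.5042, -0.0128, 0.1382]
ee_rot: [-2.018, -2.407, 0.001]
force: [0.2, 1.0, -1.7]
width: 0.243
gripper_force: 15.0
```

Emit:
apply_moves:
  commands:
    - [0, 0, 0, 0, 0]
    - [0, 0, 0, 0, 0]
    - [0, 0, 0, 0, 0]
    - [0, 0, 0, 0, 0]
  newtons: 60

```text
clock: 16.02
position: [0.5043, -0.0123, 0.1386]
ee_rot: [2.018, 2.408, 0.0]
force: [0.0, 2.0, -2.2]
width: 0.232
gripper_force: 60.0
```

```bash
cat >> h.py <<'E'
def tilt(name):
    "tilt from sleeve silhouette: surface normals free, fit cylinder (r=27) by least squares to orange points of scene+side"
    from scipy.optimize import least_squares
    s=observe();g=np.array(s["position"])
    for n in ["scene","side"]:
        c=cam(n);P=cloud(*c[1:]);save(c[0],n+name)
        hsv=cv2.cvtColor(c[0],cv2.COLOR_RGB2HSV)
        m=((hsv[...,0]<14)&(hsv[...,1]>150)&(hsv[...,2]>60)&(c[1]>0)&(np.linalg.norm(P-g,axis=-1)<.14)&(P[...,2]>.07)).astype(np.uint8)
        m=cv2.erode(m,np.ones((3,3)));q=P[m>0]
        def f(x):
            a=np.array([x[0],x[1],1]);a/=np.linalg.norm(a);v=q-np.array([x[2],x[3],g[2]+.0188])
            return np.linalg.norm(np.cross(v,a),axis=1)-.027
        b=min((least_squares(f,[0,k,g[0],g[1]],loss="soft_l1",f_scale=.002) for k in (-1,0)),key=lambda r:r.cost)
        x=b.x;print(n,len(q),"axis",x.round(3),"tilt",np.degrees(np.arctan(np.hypot(x[0],x[1]))).round(1),"rms",np.sqrt(np.mean(b.fun**2)).round(4))
    a=cv2.imread("pics/scene"+name)[70:270,200:370];b=cv2.imread("pics/side"+name)[70:270,190:360]
    cv2.imwrite("pics/c"+name,cv2.resize(np.hstack([a,b]),None,fx=2.3,fy=2.3))
E
python3 - <<'E'
from h import *
st(); tilt("8.png")
E
```

```text
{'clock': 16.025, 'position': [0.5043, -0.0123, 0.1386], 'ee_rot': [2.0175, 2.4081, 0.0001], 'force': [0.031, 2.0018, -2.2434], 'width': 0.2325, 'gripper_force': 59.993, 'joints': [-0.4561, 0.3591, 0.4866, 2.0014, -0.2241, 0.8324, 0.3321]}
scene 2 axis [ 0.001 -0.001  0.49   0.015] tilt 0.1 rms 0.0
side 130 axis [ 0.207 -1.163  0.505 -0.029] tilt 49.7 rms 0.0036
```

View pics/c8.png

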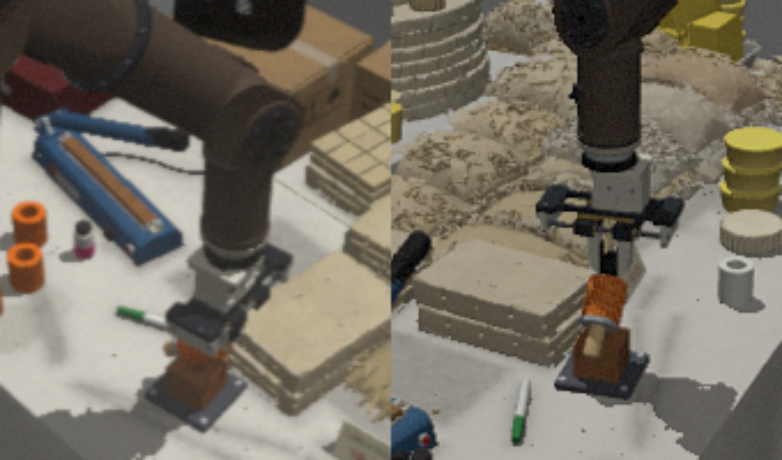

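It is leaning at about 45–50°, with the plug on the block edge (side crop (595,340)) and the sleeve against the flange. Lifting it clear gently.

Emit:
apply_moves:
  commands:
    - [0, 0, 0, 0.1, 0]
    - [0, 0, 0, 0.2, 0]
    - [0, 0, 0, 0.3, 0]
    - [0, 0, 0, 0.35, 0]
    - [0, 0, 0, 0.4, 0]
    - [0, 0, 0, 0.4, 0]
    - [0, 0, 0.15, 0.35, 0]
    - [0, 0, 0.25, 0.25, 0]
    - [0, 0, 0.3, 0.15, 0]
    - [0, 0, 0.3, 0, 0]
    - [0, 0, 0.2, 0, 0]
    - [0, 0, 0.1, 0, 0]

```text
clock: 17.62
position: [0.504, 0.0664, 0.2881]
ee_rot: [-2.016, -2.409, 0.001]
force: [-0.3, 0.3, -2.8]
width: 0.24
gripper_force: 60.0
```

Emit:
apply_moves:
  commands:
    - [0, 0, 0, 0, 0]
    - [0, 0, 0, 0, 0]
    - [0, 0, 0, 0, 0]
    - [0, 0, 0, 0, 0]
    - [0, 0, 0, 0, 0]
    - [0, 0, 0, 0, 0]

```text
clock: 18.38
position: [0.5043, 0.0656, 0.2886]
ee_rot: [2.018, 2.408, 0.0]
force: [0.6, 0.1, -2.6]
width: 0.237
gripper_force: 60.0
```

```bash
python3 - <<'E'
from h import *
st(); tilt("9.png"); tilt("10.png"); st()
E
```

```text
{'clock': 18.375, 'position': [0.5043, 0.0656, 0.2886], 'ee_rot': [2.0178, 2.4079, 0.0001], 'force': [0.5589, 0.0661, -2.6281], 'width': 0.237, 'gripper_force': 59.9942, 'joints': [-0.6414, 0.1954, 0.4934, 1.7875, -0.0995, 1.1832, 0.0576]}
scene 6 axis [ 0.203 -0.391  0.506  0.087] tilt 23.8 rms 0.0006
side 134 axis [ 0.164 -1.116  0.504  0.05 ] tilt 48.4 rms 0.003
scene 14 axis [-0.108 -1.095  0.496  0.071] tilt 47.7 rms 0.0013
side 143 axis [ 0.162 -1.133  0.504  0.049] tilt 48.9 rms 0.0025
{'clock': 18.575, 'position': [0.5043, 0.0657, 0.2885], 'ee_rot': [2.0176, 2.4081, 0.0001], 'force': [-0.1216, -0.2886, -3.5312], 'width': 0.2369, 'gripper_force': 59.9941, 'joints': [-0.6415, 0.1954, 0.4933, 1.7875, -0.0995, 1.1831, 0.0576]}
```

View pics/c9.png

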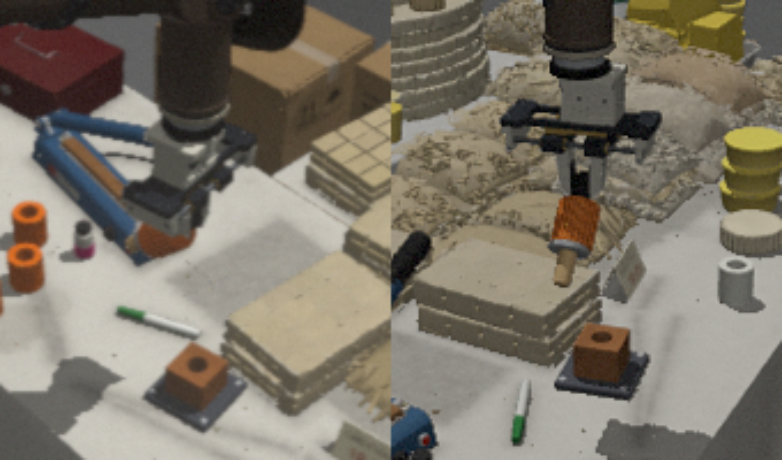

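The roller is held at a slant of about 45–48°, clear of the stand, with the plug tip at (565,275) in the side crop. A short creep check comes before handing in.

Emit:
apply_moves:
  commands:
    - [0, 0, 0, 0, 0]
    - [0, 0, 0, 0, 0]
    - [0, 0, 0, 0, 0]
    - [0, 0, 0, 0, 0]
    - [0, 0, 0, 0, 0]
    - [0, 0, 0, 0, 0]
    - [0, 0, 0, 0, 0]
    - [0, 0, 0, 0, 0]
    - [0, 0, 0, 0, 0]
    - [0, 0, 0, 0, 0]
    - [0, 0, 0, 0, 0]
    - [0, 0, 0, 0, 0]

```text
clock: 20.08
position: [0.5043, 0.0657, 0.2885]
ee_rot: [2.018, 2.408, 0.0]
force: [-0.6, 0.2, -3.7]
width: 0.238
gripper_force: 60.0
```

```bash
python3 - <<'E'
from h import *
tilt("11.png")
a,b=cv2.imread("pics/side9.png"),cv2.imread("pics/side11.png")
print("changed px",(cv2.absdiff(a,b)[130:270,240:300].max(-1)>60).sum())
c=cam("side");P=cloud(*c[1:]);n=(c[1]>0)&(P[...,1]>.1)&(P[...,1]<.24)&(abs(P[...,0]-.49)<.05)&(P[...,2]>.11)&(P[...,2]<.3)
q=P[n];print("lowest",np.percentile(q[:,2],1),q[q[:,2]<np.percentile(q[:,2],5)].mean(0))
E
```

```text
scene 18 axis [-0.363 -1.744  0.478  0.017] tilt 60.7 rms 0.0017
side 126 axis [ 0.109 -1.082  0.502  0.052] tilt 47.4 rms 0.0032
changed px 0
lowest 0.21162327715673043 [0.48407809 0.15900664 0.21378622]
```

```bash
python3 -c "
from cell import arm
print(arm.sign_off())"
```

```text
the job is handed in; nothing more can be done
None
```

The orange ribbed sleeve is seated on the roller, and I've handed the job in with the arm holding the roller still by its black grip at about 45–48°, its lower end roughly 0.2 m above the table and clear of the stand.

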